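# Add a slotted mass to a needle load stand

### The arm

A 7-joint arm with a two-finger parallel gripper is mounted at the origin on a cart in front of the work surface, level with it; the furniture and walls round the work are solid. World frame = base frame: x ahead of the robot, y to its left, z up, the work surface at z = 0. Lengths are in m, angles in rad, forces in N, time in s.
With the tool pointing down it reaches from about 0.35 to 0.9 m from the base axis. Payload 8.1 kg.
Tool frame: the origin (TCP) lies between the finger pads; the fingertips stand 11 mm ahead of it and the grasp point (between the pads) lies 8 mm behind it; z points along the fingers, y is the line along which they close (so a half turn about z gives the same grasp; the last joint's range is limited). The gripper opens to 92 mm and grips with 3 to 60 N. Pads are 19 mm wide; open, the fingers measure 130 mm over their backs; the gripper's body (75 mm by 190 mm) begins 47 mm behind the grasp point.
Start: joints at [-1.45, 0.434, 0.025, 1.573, -0.012, 1.134, -0.075], TCP at [0.139, 0.609, 0.238] pointing down, gripper open.
Joint ranges: [-2.62, 2.62], [-0.44, 2.09], [-1.27, 1.32], [0.08, 2.57], [-1.32, 4.46], [0.12, 2], [-2.74, 2.74]. Speed limits (rad/s): [2.22, 2.22, 3.01, 3.01, 3.14, 3.14, 3.14].

### API

Orientations are given as a rotation vector (axis times angle).
In Python, from cell import observe, get_image, camera_params, sign_off gives the robot as it stands.
- The arm moves only by the shell command python3 -m pendant 'ROWS' [FORCE]. ROWS is JSON, one flat list of numbers, 7 for each row, row after row: the shift along the tool's x, y, z in m, then the turn, a rotation vector about the tool's x, y, z in rad, then the finger opening in m, from 0 to 0.0918. In form: [dx, dy, dz, rx, ry, rz, jaw, dx, dy, dz, rx, ry, rz, jaw, ...]. A call has 1 to 10 rows; each row shifts and turns the commanded pose from where the row before left it, along the tool's axes as they then stand; what a row does not reach is not made up. A row lasts 1/8 s, in which the tool goes at most 62.5 mm and 10.7 degrees, less where a joint would pass 70% of its speed; a pose out of reach is approached as far as the arm can. A call is refused whole if a number of a shift passes 0.0625 or a number of a turn 0.188, either way. A call with a gripper value outside its range is refused whole. The fingers move at their own pace and stop on an object; FORCE is the grip in N (left out, the last holds). Time passes only in rows, so rows that do not move let the fingers close. It gives the time, the measured TCP pose, the force, the opening and the grip force at its end, in the units of the state.
- observe(): the state, without advancing time (a new reading comes with each control period).
- get_image(name): name is "scene" or "top" or "wrist"; returns the picture (420x560x3 uint8, red, green, blue); there is no depth.
- camera_params(name): a dict with "intrinsics" (3x3 intrinsics, pixels), "eye" and "rotation" of the camera in the world; the wrist camera has in their place "T_tool_cam" (4x4, takes a point from camera to tool coordinates, whose origin is the TCP and whose axes are the flange's). Camera axes: x right, y down, z forward; pixel columns grow to the right and rows downward; lengths in m; the calibration is good to about 2 mm. A picture is of the moment at which its call begins: read the wrist's pose just before it. camera_params takes no time and is no camera call.
- sign_off(): hands the job in; it is judged then, once.
The state is a dict: "clock": time; "joints": joint angles; "dq": joint speeds; "joint_efforts": joint torques, N m; "position": TCP position; "ee_rot": TCP orientation; "force": force on the tool from outside, world axes, zero at the start; "ft_torque": the same for the moment, N m; "width": opening from 0.0 (shut) to 1.0 (fully open); "gripper_force": force on a finger pad.
Only numpy, scipy, OpenCV 4.12 (cv2) and the standard library are available. Lean on these libraries where they do the work, as an engineer would, in place of code of your own. Each camera call takes 0.05 s, during which the arm holds its last target. There are 200 camera calls.

### The job

Add the big slotted brass mass that lies on the bench to the load stand: slide it sideways onto the stem under the knob, let it rest lightly on the two masses already there and turn it round the stem until it drops flat over the locating pin, so that its slot ends towards the open front of the stand, away from the other two slots; then let go and leave it lying there. Do it gently: the spring-borne table carries a needle that must not be pressed down into the sample, and the mass must never be jammed against the stem or twisted hard against the pin. Leave the glass beaker, the tape roll and the marker pen where they are.

Things in the scene. Friction and masses are not known exactly. Their poses are not given: they have to be found in the camera images.
- slotted_mass: The mass to add: a loose brass disc, 60 mm in diameter, 16 mm thick, 0.27 to 0.43 kg, lying flat on the bench (the small 44 mm masses belong on a wooden block). Origin at the centre of its underside, z up, slot towards +x. Grip it by the rim across y to keep the slot free. Its own locating pin (10 mm diameter, 4 mm high) stands on its top, 20.5 mm from the centre, 60 degrees clockwise of the slot.
- slot_mouth (a point): Middle of the slot's mouth, at x = +30 mm on the underside of slotted_mass (same axes). The slot is 9 mm wide, slightly flared at the mouth, and runs from the rim to 4.5 mm beyond the centre: the disc is concentric when the stem is 1.5 mm clear of the slot's end.
- pocket (a point): Middle of the pocket in the underside of slotted_mass, across from the slot (x = -20.5 mm, same axes): 5.5 mm deep, 13 mm wide along y, 14 mm along x. It fits over a locating pin.
- load_stand: Fixed grey stand, 180 x 124 mm. Origin on the bench under the stem's axis, z up; its open front is -x, roughly towards the robot. A column 60 mm wide, 169 mm high stands behind the stem, its front 72 mm from the axis, so that a mass cannot be slid on from behind; from the front and the sides the way is free.
- stem (a point): Foot of the steel stem, 6 mm in diameter, on a round 60 mm weight table that only moves up and down; this point is on the axis at the table's top face (90 mm above the bench when unpressed), z up, axes parallel to the stand's. Two masses like the loose one already lie on the table.
- knob (a point): Underside of the knob on top of the stem, on its axis, 77 mm above the stem's foot. The knob is 14 mm in diameter (too big for a slot) and 8 mm high.
- seat (a point): On the axis at the top face of the two masses, where the new one goes (32 mm above the stem's foot). From it stands the locating pin, 10 mm diameter, 4 mm high, 20.5 mm from the axis, towards the stand's back (+x) give or take 0.55 rad, varying and not reported; it stays put. On the pin a mass is 4 mm too high; over it, it lies flat with the slot straight away from the pin, about 0.1 rad play.
- spindle (a joint): How far the weight table is pressed down, in m: 0 unpressed, 0.016 at its stop. A spring carries it: about 1 N starts it, then 1.5 N per mm; the new mass alone presses it 1 to 2.2 mm. Beyond 12 mm the needle below goes into the sample.
- glass_beaker: Loose small glass beaker, 59 x 67 mm, 67 mm high; origin under its centre.
- tape_roll: Loose roll of tape lying flat, about 97 mm in diameter, 25 mm high; origin under its centre.
- marker_pen: Loose marker pen lying flat, 135 mm long (along y), 16 mm thick; origin under its centre.
There are look-alikes about, which are no part of the job. What is meant by the slotted_mass is not black, and is the smaller of those in its own colour.

How it is judged:
By the outcome, as a careful person would: the job done as asked, in the order asked, and still so for the second after the job is handed in, with the robot touching nothing.
It also fails if it takes over 72 s, if anything falls off the work surface, if the arm or the gripper's body presses on something with over 40 N, if the wrist force passes 120 N, or if a joint passes its speed limit or range.

## Working session

There is one attempt and no reset: what is moved stays moved. The work goes in short steps, Python scripts to look and compute and a shell command to move; the robot and the scene stay as the last step left them, time stands still between calls to the robot, and variables do not carry over. Pictures are saved under pics/ and viewed, at most 10 in all, crops included, and the job is handed in when it is done.

```bash
mkdir -p pics; ls
python3 - <<'E'
from cell import *
import cv2
for n in("scene","top"):
    im=get_image(n); cv2.imwrite(f"pics/{n}0.png",im[:,:,::-1])
    print(n,camera_params(n))
print(camera_params("wrist"))
o=observe();print(o)
E
```

```text
pics
scene {'intrinsics': array([[400.14484975,   0.        , 276.78335878],
       [  0.        , 400.14484975, 206.91586736],
       [  0.        ,   0.        ,   1.        ]]), 'eye': array([ 0.22429699, -0.57299899,  0.84184884]), 'rotation': array([-2.39548469,  0.5323148 , -0.1946604 ])}
top {'intrinsics': array([[540.8941547 ,   0.        , 282.89626185],
       [  0.        , 540.8941547 , 207.69364424],
       [  0.        ,   0.        ,   1.        ]]), 'eye': array([ 0.4067277 , -0.00383209,  1.36886804]), 'rotation': array([-2.2050797 ,  2.1739275 , -0.08242535])}
{'intrinsics': array([[346.2093004 ,   0.        , 282.3486699 ],
       [  0.        , 346.2093004 , 202.78797625],
       [  0.        ,   0.        ,   1.        ]]), 'T_tool_cam': array([[ 8.34552646e-04, -9.65024328e-01, -2.62159016e-01,
         7.08520618e-02],
       [ 9.99999276e-01,  1.03276501e-03, -6.18293888e-04,
        -1.31499882e-03],
       [ 8.67417302e-04, -2.62158310e-01,  9.65024491e-01,
        -1.47180911e-01],
       [ 0.00000000e+00,  0.00000000e+00,  0.00000000e+00,
         1.00000000e+00]])}
{'clock': 0.1, 'joints': array([-1.44960193,  0.4351605 ,  0.02495005,  1.57400641, -0.01157555,
        1.13399385, -0.07508699]), 'dq': array([ 0.00025786, -0.00240249,  0.00057065, -0.00295534,  0.0003624 ,
        0.00043388, -0.00079911]), 'joint_efforts': array([ 3.46358400e-03, -6.69122529e+01,  9.87932794e-01, -3.15140355e+01,
       -6.05614088e-02,  3.73889180e-02,  1.11118873e-04]), 'position': array([0.13865337, 0.60897164, 0.23701858]), 'ee_rot': array([-3.50838815e-01, -3.12192308e+00,  2.23607585e-03]), 'force': array([ 0.00275831, -0.32423547, -0.16857597]), 'ft_torque': array([ 0.05065044, -0.0202908 ,  0.02622083]), 'gripper_force': 0.0, 'width': 1.001263924589247}
```

View pics/scene0.png

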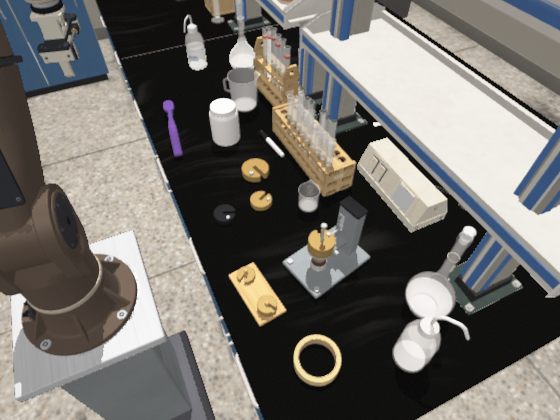

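View pics/top0.png

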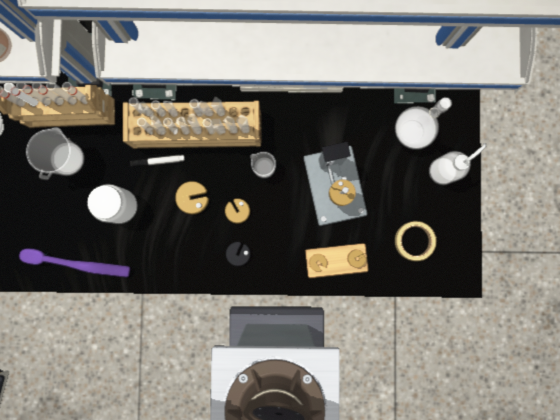

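Candidates in the top view are brass (192,198), larger; brass (237,210), smaller; black (237,254); and the small masses on the wooden block at (318,263) and (357,258). I choose (237,210) and will check its size and look in a crop.

```bash
cat > h.py <<'E'
import numpy as np, cv2
from scipy.spatial.transform import Rotation as R
from cell import *
def cam(n,o=None):
    p=camera_params(n);K=p['intrinsics']
    if n!='wrist': return K,R.from_rotvec(p['rotation']).as_matrix(),p['eye']
    o=o or observe();T=p['T_tool_cam'];Rt=R.from_rotvec(o['ee_rot']).as_matrix()
    return K,Rt@T[:3,:3],Rt@T[:3,3]+o['position']
def ray(c,uv,z):
    K,Rm,e=c;d=Rm@np.linalg.inv(K)@[uv[0],uv[1],1];return e+d*(z-e[2])/d[2]
def proj(c,P):
    K,Rm,e=c;q=K@(Rm.T@(np.array(P)-e));return q[:2]/q[2]
def tool(o,v): # world vec -> tool axes
    return R.from_rotvec(o['ee_rot']).as_matrix().T@np.array(v)
E
python3 - <<'E'
from h import *
c=cam('top')
im=cv2.imread('pics/top0.png')
print('R',c[1])
for n,uv,z in [('big',(192,198),.016),('small',(237,210),.016),('black',(237,254),.016),('stand disc',(342,192),.122)]: print(n,ray(c,uv,z))
hsv=cv2.cvtColor(im,cv2.COLOR_BGR2HSV)
m=cv2.inRange(hsv,(10,80,80),(35,255,255)); 
n,l,s,ce=cv2.connectedComponentsWithStats(m)
for i in range(1,n):
    if s[i][4]>150: print(s[i],ce[i])
a=cv2.resize(im[175:275,170:290],None,fx=5,fy=5,interpolation=cv2.INTER_CUBIC)[:, :]
b=cv2.resize(im[135:235,295:380],None,fx=5,fy=5,interpolation=cv2.INTER_CUBIC)
o=np.hstack([a,b]);o=cv2.resize(o,(800,int(o.shape[0]*800/o.shape[1])));print(o.shape)
cv2.imwrite('pics/crop1.png',o)
E
```

```text
R [[ 0.01398633 -0.99753723  0.06873032]
 [-0.99987767 -0.01443428 -0.00602525]
 [ 0.00700249 -0.06863764 -0.99761708]]
big [0.52099512 0.21622177 0.016     ]
small [0.49247911 0.10287321 0.016     ]
black [0.38266872 0.1006978  0.016     ]
stand disc [ 0.53105777 -0.14779162  0.122     ]
[   0   84  115   43 2772] [ 64.26262626 110.39790765]
[ 123  100  138   48 3818] [192.80513358 126.97014144]
[175 181  34  33 777] [190.46975547 197.04504505]
[329 180  27  26 474] [341.77848101 192.91139241]
[225 198  25  25 443] [237.01128668 211.14221219]
[395 221  42  40 699] [415.68669528 240.42918455]
[ 305  243   63   35 1768] [336.23472851 260.1408371 ]
(390, 800, 3)
```

View pics/crop1.png

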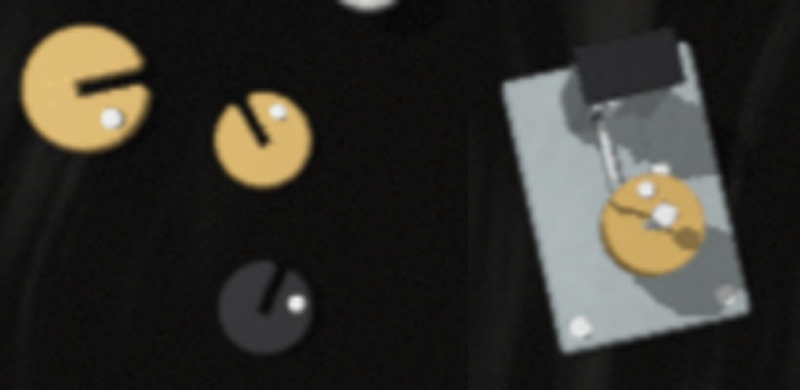

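The chosen disc (crop 263,140) measures about 60 mm. Its slot points up-left and its pin is 60° clockwise of the slot, as described. On the stand, the knob is at crop (663,214) and the locating pin at about (646,189).

Run:
```python
from h import *
c=cam('top')
def b(u,v): return ((u-468)/3.902+295, v/3.902+135)
def a(u,v): return (u/3.902+170, v/3.902+175)
print('small c',ray(c,a(263,140),.016),'mouth',ray(c,a(239,98),.016),'pin',ray(c,a(277,111),.02))
for z in(.165,.175):print('knob',ray(c,b(664,213),z))
for z in(.116,.122):print('disc',ray(c,b(652,223),z),'pin',ray(c,b(646,188),z+.004))
for z in(0,.015): print('stand',[ray(c,b(*p),z)[:2] for p in((502,82),(562,352),(749,312),(690,42))])
print('beaker',ray(c,(263.5,157),.067),ray(c,(263,172),0), ray(c,(250,160),.067),ray(c,(276,160),.067))
s=cam('scene')
print('beaker scene',ray(s,(308,209),0),'small',ray(s,(261,200),.016),'knob',ray(s,(323,228),.175),'disc',ray(s,(321,240),.120))
```

```text
small c [0.49028778 0.10182499 0.016     ] mouth [0.51710742 0.11777421 0.016     ] pin [0.50878119 0.09291759 0.02      ]
knob [ 0.53229928 -0.15002692  0.165     ]
knob [ 0.53125621 -0.14881255  0.175     ]
disc [ 0.53131018 -0.14884847  0.116     ] pin [ 0.55179119 -0.14467515  0.12      ]
disc [ 0.53071356 -0.14815399  0.122     ] pin [ 0.55109425 -0.1439985   0.126     ]
stand [array([ 0.63410548, -0.06341759]), array([ 0.457903  , -0.10436958]), array([ 0.48564761, -0.22576703]), array([ 0.66244324, -0.1864454 ])]
stand [array([ 0.63161389, -0.06276466]), array([ 0.45734222, -0.10326789]), array([ 0.4847828 , -0.22333507]), array([ 0.65964111, -0.18444433])]
beaker [0.61908442 0.03711449 0.067     ] [0.59144467 0.03986109 0.        ] [0.61124637 0.06973773 0.067     ] [0.6121984  0.00666484 0.067     ]
beaker scene [0.59803309 0.02282119 0.        ] small [0.4895609  0.09409502 0.016     ] knob [ 0.52453203 -0.1597217   0.175     ] disc [ 0.52909864 -0.15263193  0.12      ]
```

```bash
python3 -m pendant '[-0.0455,-0.0415,0.001,0,0,0,0.0918,-0.0455,-0.0415,0.001,0,0,0,0.0918,-0.0455,-0.0415,0.001,0,0,0,0.0918,-0.0455,-0.0415,0.001,0,0,0,0.0918,-0.0455,-0.0415,0.001,0,0,0,0.0918,-0.0455,-0.0415,0.001,0,0,0,0.0918,-0.0455,-0.0415,0.001,0,0,0,0.0918,-0.0455,-0.0415,0.001,0,0,0,0.0918,-0.0455,-0.0415,0.001,0,0,0,0.0918,-0.0455,-0.0415,0.001,0,0,0,0.0918]' && python3 -m pendant '[0,0,0,0,0,0.18,0.0918,0,0,0,0,0,0.18,0.0918,0,0,0,0,0,0.18,0.0918,0,0,0,0,0,0.18,0.0918,0,0,0,0,0,0.18,0.0918,0,0,0,0,0,0.18,0.0918,0,0,0,0,0,0.18,0.0918,0,0,0,0,0,0.18,0.0918]'; python3 -c "
from h import *
o=observe();print(o['joints'])"
```

```text
clock: 1.35
position: [0.491, 0.1021, 0.2277]
ee_rot: [0.35, 3.122, 0.0]
force: [0.7, 1.6, -0.4]
width: 1.001
gripper_force: 0.0
clock: 2.35
position: [0.49, 0.1037, 0.2275]
ee_rot: [-2.328, -2.109, 0.001]
force: [0.3, 0.6, 0.4]
width: 0.999
gripper_force: 0.0
[-0.79498479  0.26020166  0.59954232  1.91908722 -0.17191131  1.01339549
 -0.21860179]
```

```bash
python3 -m pendant '[0,0,0,0,0,0.185,0.0918,0,0,0,0,0,0.185,0.0918,0,0,0,0,0,0.185,0.0918,0,0,0.02,0,0,0.185,0.0918,0,0,0.03,0,0,0.185,0.0918,0,0,0.03,0,0,0.185,0.0918,0,0,0,0,0,0.185,0.0918,0,0,0,0,0,0,0.0918]'
python3 - <<'E'
from h import *
o=observe();im=get_image('wrist');print(o['joints'],o['position'],o['ee_rot'])
np.save('o1.npy',np.r_[o['position'],o['ee_rot']])
cv2.imwrite('pics/w1.png',im[:,:,::-1])
E
```

```text
clock: 3.35
position: [0.4899, 0.1037, 0.1472]
ee_rot: [3.127, 0.288, -0.002]
force: [-0.1, -0.6, -0.3]
width: 1.004
gripper_force: 0.0
[-0.9381878   0.42776628  0.84198587  2.02847553 -0.41767983  0.86408797
 -1.24932828] [0.48991946 0.10369038 0.14723699] [ 3.12726463e+00  2.88286057e-01 -1.58164781e-03]
```

View pics/w1.png

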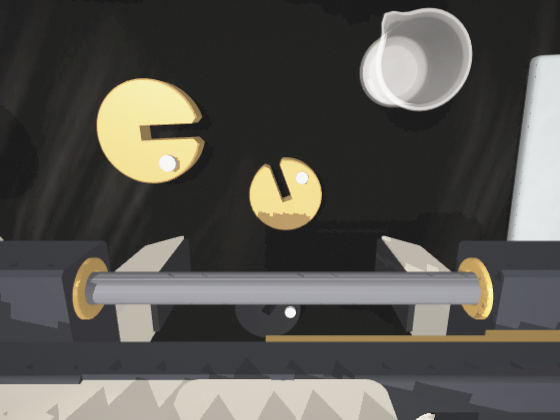

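Close wrist view: the small brass mass is centred at about (286,193), its slot running from (287,198) to (271,163) and its pin at (302,178). The beaker is at the upper right, clear of the gripper.

Run:
```python
from h import *
v=np.load('o1.npy');o={'position':v[:3],'ee_rot':v[3:]}
c=cam('wrist',o)
x=R.from_rotvec(v[3:]).as_matrix()[:,0];print('toolx deg',np.degrees(np.arctan2(x[1],x[0])))
C=ray(c,(285.7,193),.016);E=ray(c,(286.5,198),.016);M=ray(c,(270.5,163.5),.016);P=ray(c,(302,178),.02)
L=ray(c,(249,193),.016);Rr=ray(c,(322,193),.016);T=ray(c,(286,157),.016);B=ray(c,(286,230),.016)
an=lambda d:np.degrees(np.arctan2(d[1],d[0]))
print(C,E,M,P,'w',np.linalg.norm(L-Rr),np.linalg.norm(T-B),(T+B)/2)
print('slot',an(M-E),an(M-C),'pin',an(P-C),np.linalg.norm(P-C))
print('tcp px',proj(c,v[:3]),'beaker',ray(c,(395,72),0))
d=C-v[:3];print('tool shift',tool(o,d))
```

```text
toolx deg 10.533790150231948
[0.49264129 0.09992022 0.016     ] [0.48856706 0.09847227 0.016     ] [0.51449076 0.11656485 0.016     ] [0.50821018 0.08954725 0.02      ] w 0.060375416736650804 0.06220561795691854 [0.49139522 0.09943131 0.016     ]
slot 34.9118224235424 37.299656050372214 pin -33.674029396763686 0.019130838569304018
tcp px [279.7573947  264.13271484] beaker [0.60261716 0.03165109 0.        ]
tool shift [0.0021312  0.00407679 0.13123874]
```

```bash
python3 -m pendant '[0.002,0.004,0.03,0,0,0,0.0918,0,0,0.035,0,0,0,0.0918,0,0,0.035,0,0,0,0.0918,0,0,0.02,0,0,0,0.0918,0,0,0.012,0,0,0,0.0918,0,0,0,0,0,0,0.0918]' 25 && python3 -m pendant '[0,0,0,0,0,0,0.05,0,0,0,0,0,0,0.05,0,0,0,0,0,0,0.05,0,0,0,0,0,0,0.05,0,0,0,0,0,0,0.05,0,0,0,0,0,0,0.05]' 25
```

```text
clock: 4.15
position: [0.4929, 0.1002, 0.0157]
ee_rot: [-3.128, -0.289, 0.001]
force: [-0.3, -0.5, -0.9]
width: 0.999
gripper_force: 0.0
clock: 4.9
position: [0.4931, 0.1005, 0.016]
ee_rot: [-3.128, -0.287, -0.0]
force: [-0.6, 1.2, 5.4]
width: 0.646
gripper_force: 25.0
```

```bash
python3 -m pendant '[0,0,-0.01,0,0,0,0.05,0,0,-0.03,0,0,0,0.05,0,0,-0.05,0,0,0,0.05,0,0,-0.05,0,0,0,0.05,0,0,-0.05,0,0,0,0.05,0,0,-0.02,0,0,0,0.05,0,0,0,0,0,0,0.05]'
python3 - <<'E'
from h import *
o=observe();im=get_image('wrist');print(o['joints'],o['position'],o['ee_rot'],o['force'])
np.save('o2.npy',np.r_[o['position'],o['ee_rot']])
cv2.imwrite('pics/w2.png',cv2.resize(im[100:360,140:420],None,fx=2.3,fy=2.3,interpolation=cv2.INTER_CUBIC)[:,:,::-1])
c=cam('wrist',o);Rt=R.from_rotvec(o['ee_rot']).as_matrix()
for p in((0,0,0),(.03,0,0),(0,.03,0)): print(proj(c,o['position']+Rt@p))
E
```

```text
clock: 5.78
position: [0.4934, 0.1002, 0.2269]
ee_rot: [-3.127, -0.287, -0.003]
force: [-0.1, 0.0, -3.9]
width: 0.644
gripper_force: 25.0
[-1.02570129  0.32542443  0.93999044  1.93129666 -0.30670766  1.03282886
 -1.33932832] [0.49335485 0.1001798  0.22690421] [-3.12730995 -0.28659733 -0.00343253] [-0.10868323  0.045148   -3.85250624]
[279.7496134  264.14007132]
[279.67224347 201.53560111]
[344.55156743 264.16673   ]
```

View pics/w2.png

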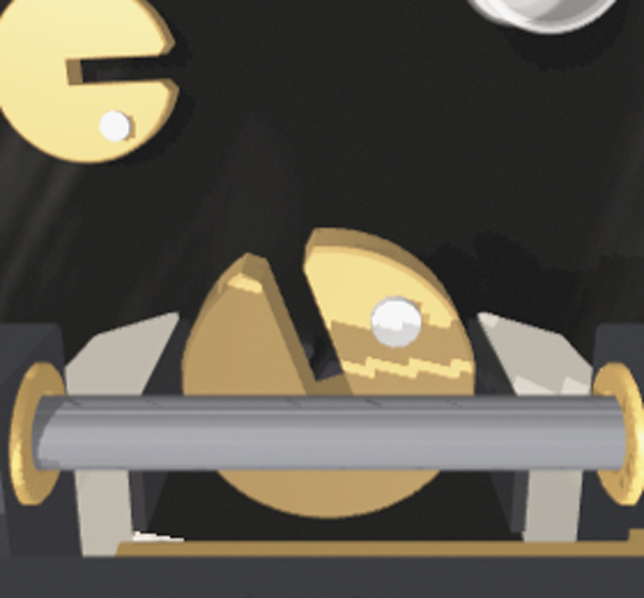

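Run:
```python
from h import *
p=camera_params('wrist');T=p['T_tool_cam'];c=(p['intrinsics'],T[:3,:3],T[:3,3])
f=lambda u,v,z=0:ray(c,(140+u/2.3,100+v/2.3),z)[:2]*1e3
an=lambda d:np.degrees(np.arctan2(d[1],d[0])).round(1)
print('L',f(182,380),'R',f(475,380),'B',f(328,517),'B16',f(328,517,.016), 'T',f(330,246))
for a,b in(((268,262),(316,382)),((305,268),(338,373)),((285,262),(327,378))): print(f(*a),f(*b),an(f(*a)-f(*b)))
P=f(397,322,-.004);print('pin',P)
```

```text
L [ -0.55589408 -28.07948767] R [-0.529638   30.93847244] B [-32.17042693   1.35656078] B16 [-43.21733061   1.39266788] T [27.52035824  1.67933653]
[ 24.29877255 -10.29526628] [-0.9832021  -1.09443619] -20.0
[23.08834014 -3.15403291] [0.9907576  3.33158363] -16.4
[24.30068836 -7.01057625] [-0.10421466  1.12219607] -18.4
pin [13.49861423 14.54912713]
```

```bash
python3 -m pendant '[0,0,0,0,0,-0.181,0.05,0,0,0,0,0,-0.181,0.05,0,0,0,0,0,-0.181,0.05,0,0,0,0,0,-0.181,0.05,0,0,0,0,0,-0.181,0.05,0,0,0,0,0,-0.181,0.05,0,0,0,0,0,-0.181,0.05]' && python3 -m pendant '[-0.045,0.0135,0,0,0,0,0.05,-0.045,0.0135,0,0,0,0,0.05,-0.045,0.0135,0,0,0,0,0.05,-0.045,0.0135,0,0,0,0,0.05,-0.045,0.0135,0,0,0,0,0.05,-0.045,0.0135,0,0,0,0,0.05,-0.046,0.014,0,0,0,0,0.05,0,0,0,0,0,0,0.05,0,0,0,0,0,0,0.05]'
python3 - <<'E'
from h import *
o=observe();im=get_image('wrist');print(o['joints'],o['position'],o['ee_rot'],o['force'])
np.save('o3.npy',np.r_[o['position'],o['ee_rot']])
cv2.imwrite('pics/w3.png',cv2.resize(im[40:320,100:470],None,fx=2.1,fy=2.1,interpolation=cv2.INTER_CUBIC)[:,:,::-1])
E
```

```text
clock: 6.7
position: [0.4917, 0.0998, 0.2239]
ee_rot: [-2.345, -2.089, 0.005]
force: [-0.1, -0.2, -3.0]
width: 0.644
gripper_force: 25.0
clock: 7.82
position: [0.5481, -0.2244, 0.2239]
ee_rot: [-2.35, -2.08, 0.002]
force: [0.0, 0.8, -3.7]
width: 0.644
gripper_force: 25.0
[-0.1751388   0.44765853  0.68394177  1.71105966 -0.31202167  1.09806258
  0.48363439] [ 0.54812439 -0.22436362  0.22391007] [-2.35021383e+00 -2.08017781e+00  2.25890115e-03] [ 0.00744968  0.79791919 -3.70067418]
```

View pics/w3.png

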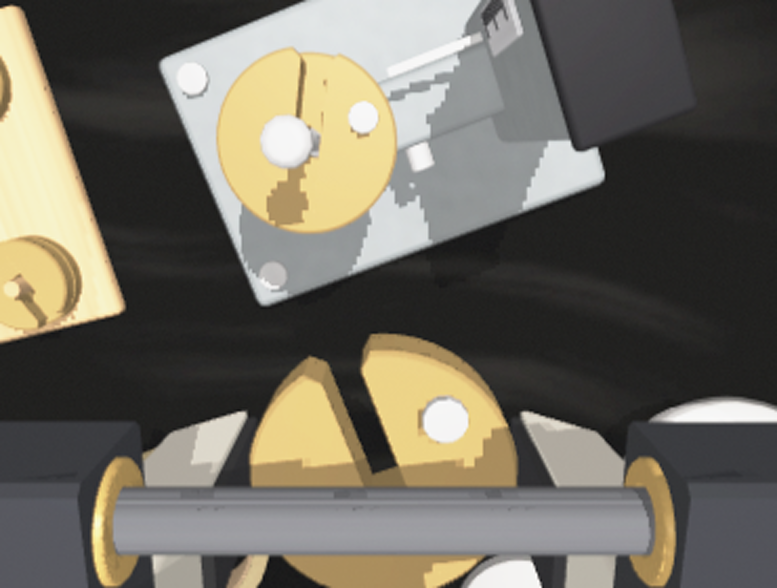

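View from the side of the stand: the knob is at (287,141), the seat disc is centred at about (307,142), and the locating pin is at (363,117). The mass in the grip has its slot facing the stem.

Run:
```python
from h import *
v=np.load('o3.npy');o={'position':v[:3],'ee_rot':v[3:]};c=cam('wrist',o)
Rt=R.from_rotvec(v[3:]).as_matrix();an=lambda d:np.degrees(np.arctan2(d[1],d[0])).round(1)
g=lambda u,w,z:ray(c,(100+u/2.1,40+w/2.1),z)
print('toolx',an(Rt[:,0]))
mc=v[:3]+Rt@[-.0023,.0014,0];print('mass centre as seen',mc)
for d in(0,.003,.006,.009):
    K=g(287,141,.175-d);D=g(307,142,.122-d);P=g(363,117,.126-d);L=g(217,142,.122-d);Q=g(397,142,.122-d)
    print(d,'knob',K[:2],'disc',D[:2],'dia',np.linalg.norm(L-Q),'pin ang',an(P-D),np.linalg.norm((P-D)[:2]),'rel tool',(Rt.T@(K-mc))[:2],(Rt.T@(D-mc))[:2])
st=[g(161,62,.012),g(262,305,.012),g(604,180,.012)]
print('stand yaw',an(st[2]-st[1]),an(st[0]-st[1])-90)
```

```text
toolx 83.0
mass centre as seen [ 0.54923468 -0.22681662  0.22390345]
0 knob [ 0.5310791  -0.15191773] disc [ 0.53075816 -0.15196498] dia 0.05951977035461539 pin ang 15.6 0.020233871270998065 rel tool [ 0.07209427 -0.02696026] [ 0.07195949 -0.02710275]
0.003 knob [ 0.53069209 -0.15185741] disc [ 0.53044961 -0.15191806] dia 0.06023642250577156 pin ang 15.6 0.020476831502709222 rel tool [ 0.07210437 -0.02734209] [ 0.07196582 -0.02740507]
0.006 knob [ 0.53030508 -0.15179709] disc [ 0.53014106 -0.15187115] dia 0.06095307465692779 pin ang 15.6 0.020719791943260506 rel tool [ 0.07211447 -0.02772391] [ 0.07197215 -0.02770738]
0.009 knob [ 0.52991808 -0.15173678] disc [ 0.52983251 -0.15182423] dia 0.06166972680808397 pin ang 15.6 0.020962752585390685 rel tool [ 0.07212457 -0.02810574] [ 0.07197848 -0.0280097 ]
stand yaw 13.3 13.0
```

```bash
python3 -m pendant '[-0.0005,-0.0014,0.02,0,0,0,0.05,0,0,0.025,0,0,0,0.05,0,0,0.02,0,0,0,0.05,0,0,0.0125,0,0,0,0.05,0,0,0,0,0,0,0.05,0,0,0,0,0,0,0.05]'
python3 - <<'E'
from h import *
o=observe();im=get_image('wrist');print(o['joints'],o['position'],o['ee_rot'],o['force'])
np.save('o4.npy',np.r_[o['position'],o['ee_rot']])
cv2.imwrite('pics/w4.png',cv2.resize(im[0:290,180:400],None,fx=2.05,fy=2.05,interpolation=cv2.INTER_CUBIC)[:,:,::-1])
E
```

```text
clock: 8.62
position: [0.5481, -0.2252, 0.1489]
ee_rot: [2.351, 2.083, 0.001]
force: [-0.1, -0.2, -3.0]
width: 0.641
gripper_force: 25.0
[-0.13757705  0.52472386  0.63811196  1.79885871 -0.37821711  0.94174718
  0.54173457] [ 0.54807465 -0.22524232  0.14890168] [2.35073433e+00 2.08291190e+00 8.52889329e-04] [-0.13926174 -0.22902842 -2.98547669]
```

View pics/w4.png

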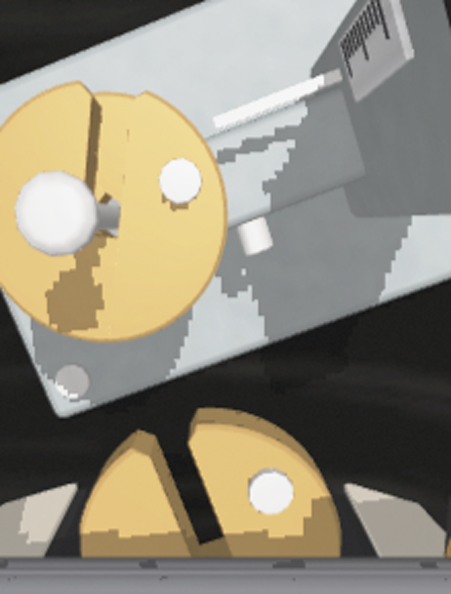

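Now at slide height: the knob is at (56,213), the seat disc is centred at about (102,216), the locating pin is at (180,181), and the slot runs from mid-mouth (175,450) to (212,545).

Run:
```python
from h import *
p=camera_params('wrist');T=p['T_tool_cam'];c=(p['intrinsics'],T[:3,:3],T[:3,3])
g=lambda u,w,z:(ray(c,(180+u/2.05,w/2.05),z)[:2]*1e3).round(1)
an=lambda d:np.degrees(np.arctan2(d[1],d[0])).round(1)
L=g(158,450,0),g(196,545,0);Q=g(192,450,0),g(230,545,0);M=(L[0]+Q[0])/2,(L[1]+Q[1])/2
print('slot',M,an(M[0]-M[1]),an(L[0]-L[1]),an(Q[0]-Q[1]),np.linalg.norm(L[1]-Q[1]))
print('ownpin',g(271,492,-.004),'rim L/R',g(80,545,0),g(341,545,0),'top',g(210,424,0))
zt=.1489
s=M[0]-M[1];s=s/np.linalg.norm(s);n=np.array([-s[1],s[0]])
for d in(0,.003):
    K=g(56,213,zt-(.175-d));D=g(102,216,zt-(.122-d));P=g(180,181,zt-(.126-d))
    print(d,'knob',K,'disc',D,'pin-disc',an(P-D),np.linalg.norm(P-D),'lat knob/disc',n@(K-M[0]),n@(D-M[0]),'along',s@(K-M[0]))
```

```text
slot (array([21.3, -8.1]), array([-1.3 ,  0.15])) -20.1 -19.7 -20.4 7.7
ownpin [13.1 12.6] rim L/R [ -1.3 -29.9] [-1.3 29.1] top [27.2 -0.5]
0 knob [ 70.6 -25.8] disc [ 70.5 -26.1] pin-disc 67.6 20.223253941935262 lat knob/disc 0.2786930123710576 -0.037408458036381376 along 52.38036206637804
0.003 knob [ 70.6 -26.5] disc [ 70.6 -26.5] pin-disc 67.7 20.53874387590439 lat knob/disc -0.3788645500018113 -0.3788645500018113 along 52.6203996721115
```

```bash
python3 -m pendant '[0.013,-0.0048,0,0,0,0,0.05,0.013,-0.0048,0,0,0,0,0.05,0.0085,-0.0031,0,0,0,0,0.05,0.005,-0.0018,0,0,0,0,0.05,0,0,0,0,0,0,0.05,0,0,0,0,0,0,0.05]' && python3 -m pendant '[0.004,-0.0015,0,0,0,0,0.05,0.004,-0.0015,0,0,0,0,0.05,0.003,-0.001,0,0,0,0,0.05,0,0,0,0,0,0,0.05]'
python3 - <<'E'
from h import *
o=observe();im=get_image('wrist');print(o['position'],o['ee_rot'],o['force'],o['ft_torque'])
np.save('o5.npy',np.r_[o['position'],o['ee_rot']])
cv2.imwrite('pics/w5.png',cv2.resize(im[90:290,180:380],None,fx=3,fy=3,interpolation=cv2.INTER_CUBIC)[:,:,::-1])
E
```

```text
clock: 9.43
position: [0.5381, -0.1848, 0.1483]
ee_rot: [2.352, 2.082, -0.0]
force: [0.1, -0.7, -3.2]
width: 0.642
gripper_force: 25.0
clock: 9.93
position: [0.5353, -0.1725, 0.1482]
ee_rot: [-2.351, -2.083, -0.0]
force: [0.4, 0.2, -3.7]
width: 0.642
gripper_force: 25.0
[ 0.53532302 -0.17246142  0.14818319] [-2.35093787e+00 -2.08346755e+00 -1.55682631e-04] [ 0.3980654   0.22690395 -3.74967595] [-0.1023291   0.11352529 -0.00392828]
```

View pics/w5.png

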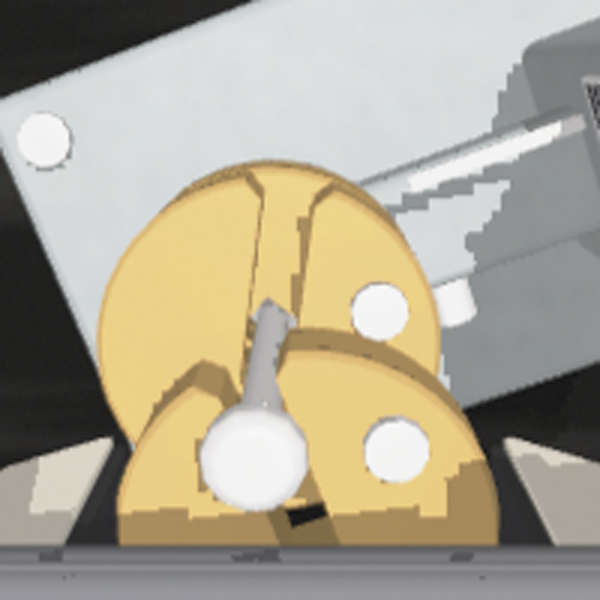

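The stem is in the slot mouth with no side force, and the knob is at (254,457). I continue along the slot.

```bash
python3 -m pendant '[0.003,-0.0011,0,0,0,0,0.05,0.003,-0.0011,0,0,0,0,0.05,0.003,-0.0011,0,0,0,0,0.05,0,0,0,0,0,0,0.05]' && python3 -m pendant '[0.003,-0.0011,0,0,0,0,0.05,0.003,-0.0011,0,0,0,0,0.05,0.003,-0.0011,0,0,0,0,0.05,0,0,0,0,0,0,0.05]' &&  python3 -m pendant '[0.0022,-0.0008,0,0,0,0,0.05,0,0,0,0,0,0,0.05,0,0,0,0,0,0,0.05]'; python3 -c "
from h import *
o=observe();print(o['position'],o['force'],o['ft_torque'])"
```

```text
clock: 10.48
position: [0.5331, -0.1632, 0.1482]
ee_rot: [-2.351, -2.083, -0.0]
force: [-0.9, -0.5, -4.0]
width: 0.645
gripper_force: 25.0
clock: 10.98
position: [0.5309, -0.1538, 0.1482]
ee_rot: [-2.351, -2.083, -0.0]
force: [-0.6, 0.5, -3.2]
width: 0.646
gripper_force: 25.0
clock: 11.35
position: [0.5305, -0.152, 0.1482]
ee_rot: [2.352, 2.083, 0.0]
force: [0.6, 0.5, -3.5]
width: 0.64
gripper_force: 25.0
[ 0.53047218 -0.15201463  0.14823685] [ 0.57614276  0.51049317 -3.46219076] [-0.07044276  0.03024957 -0.01460264]
```

```bash
python3 -m pendant '[0.0008,-0.0003,0,0,0,0,0.05,0.0009,-0.0003,0,0,0,0,0.05,0,0,0,0,0,0,0.05,0,0,0,0,0,0,0.05]'; python3 -m pendant '[0,0,0.002,0,0,0,0.05,0,0,0.002,0,0,0,0.05,0,0,0,0,0,0,0.05,0,0,0,0,0,0,0.05]'; python3 -m pendant '[0,0,0.001,0,0,0,0.05,0,0,0,0,0,0,0.05,0,0,0,0,0,0,0.05]';python3 -m pendant '[0,0,0.001,0,0,0,0.05,0,0,0,0,0,0,0.05,0,0,0,0,0,0,0.05]'
```

```text
clock: 11.85
position: [0.53, -0.1502, 0.1482]
ee_rot: [-2.352, -2.083, 0.0]
force: [-0.4, 0.2, -3.4]
width: 0.642
gripper_force: 25.0
clock: 12.35
position: [0.5301, -0.1503, 0.1442]
ee_rot: [-2.352, -2.083, 0.0]
force: [0.0, -0.0, -3.0]
width: 0.639
gripper_force: 25.0
clock: 12.72
position: [0.5301, -0.1502, 0.1432]
ee_rot: [-2.352, -2.083, -0.0]
force: [0.1, 0.7, -3.2]
width: 0.644
gripper_force: 25.0
clock: 13.1
position: [0.5301, -0.1502, 0.1422]
ee_rot: [-2.352, -2.083, -0.0]
force: [0.4, -0.5, -2.8]
width: 0.646
gripper_force: 25.0
```

```bash
for i in 1; do python3 -m pendant '[0,0,0.001,0,0,0,0.05,0,0,0,0,0,0,0.05,0,0,0,0,0,0,0.05]'; python3 -m pendant '[0,0,0.001,0,0,0,0.05,0,0,0,0,0,0,0.05,0,0,0,0,0,0,0.05]';python3 -m pendant '[0,0,0.001,0,0,0,0.05,0,0,0,0,0,0,0.05,0,0,0,0,0,0,0.05]'; done | egrep 'pos|force'
```

```text
position: [0.5301, -0.1503, 0.1413]
force: [-0.1, -0.2, -1.1]
gripper_force: 25.0
position: [0.5301, -0.1503, 0.1403]
force: [-0.9, 0.3, 0.3]
gripper_force: 25.0
position: [0.5301, -0.1503, 0.1393]
force: [-0.7, -1.5, 1.0]
gripper_force: 25.0
```

```bash
(python3 -m pendant '[0,0,-0.001,0,0,0,0.05,0,0,0,0,0,0,0.05,0,-0.0002,0,0,0,-0.08,0.05,0,-0.0002,0,0,0,-0.08,0.05,0,-0.0002,0,0,0,-0.08,0.05,0,0,0,0,0,0,0.05,0,0,0,0,0,0,0.05]';python3 -c "
from h import *
print(observe()['ft_torque'])"; python3 -m pendant '[0,-0.0002,0,0,0,-0.08,0.05,0,-0.0002,0,0,0,-0.08,0.05,0,-0.0002,0,0,0,-0.08,0.05,0,0,0,0,0,0,0.05,0,0,0,0,0,0,0.05]';python3 -c "
from h import *
print(observe()['ft_torque'])")| egrep -v 'cl|wi'
```

```text
position: [0.5299, -0.1503, 0.1404]
ee_rot: [2.087, 2.347, 0.001]
force: [1.5, -2.3, 0.8]
gripper_force: 25.0
[-0.38883493 -0.35284957 -0.09124044]
position: [0.5293, -0.1502, 0.1403]
ee_rot: [1.792, 2.58, 0.001]
force: [2.2, -0.8, -0.2]
gripper_force: 25.0
[-0.09652765 -0.70613808 -0.01497116]
```

```bash
(python3 -m pendant '[-0.0006,0.0002,0,0,0,0,0.05,0,0,0,0,0,0,0.05,0,0,0,0,0,0,0.05]';python3 -c "
from h import *
print(observe()['ft_torque'])"; python3 -m pendant '[0,-0.0002,0,0,0,-0.08,0.05,0,-0.0002,0,0,0,-0.08,0.05,0,-0.0002,0,0,0,-0.08,0.05,0,0,0,0,0,0,0.05,0,0,0,0,0,0,0.05]';python3 -c "
from h import *
print(observe()['ft_torque'])")| egrep -v 'cl|wi'
```

```text
position: [0.5294, -0.1503, 0.1402]
ee_rot: [-1.789, -2.582, -0.001]
force: [2.0, 2.1, 1.0]
gripper_force: 25.0
[ 0.4374293  -0.65311954  0.01507963]
position: [0.5295, -0.1509, 0.1405]
ee_rot: [1.467, 2.777, 0.001]
force: [4.7, 2.7, 0.0]
gripper_force: 25.0
[ 0.36092589 -1.15928921 -0.03131679]
```

```bash
(python3 -m pendant '[0.0002,0.0008,0,0,0,0,0.05,0,0,0,0,0,0,0.05,0,0,0,0,0,0,0.05]'; python3 -m pendant '[0,0,0,0,0,0,0.05,0,0,0,0,0,0,0.05]'; python3 -m pendant '[0,0.0005,0,0,0,0,0.05,0,0,0,0,0,0,0.05,0,0,0,0,0,0,0.05]'; python3 -m pendant '[0,0,0,0,0,0,0.05,0,0,0,0,0,0,0.05]')| egrep -v 'cl|wi'
```

```text
position: [0.5293, -0.1507, 0.1402]
ee_rot: [1.468, 2.778, -0.0]
force: [3.9, -1.1, 0.8]
gripper_force: 25.0
position: [0.5292, -0.1506, 0.1402]
ee_rot: [-1.467, -2.778, 0.0]
force: [3.6, -0.7, -0.2]
gripper_force: 25.0
position: [0.5292, -0.1504, 0.1401]
ee_rot: [-1.467, -2.777, 0.001]
force: [-0.2, -2.3, 0.5]
gripper_force: 25.0
position: [0.5292, -0.1502, 0.1401]
ee_rot: [-1.467, -2.777, 0.0]
force: [0.5, -1.4, -0.1]
gripper_force: 25.0
```

```bash
(python3 -m pendant '[0,0,0,0,0,-0.08,0.05,0,-0.0001,0,0,0,-0.08,0.05,0,0,0,0,0,-0.08,0.05,0,0,0,0,0,0,0.05,0,0,0,0,0,0,0.05]'; python3 -m pendant '[0,0,0,0,0,0,0.05,0,0,0,0,0,0,0.05]')| egrep -v 'cl|wi'
```

```text
position: [0.5294, -0.15, 0.1401]
ee_rot: [-1.126, -2.932, -0.0]
force: [0.2, -1.6, 0.8]
gripper_force: 25.0
position: [0.5295, -0.15, 0.1401]
ee_rot: [-1.124, -2.933, -0.0]
force: [-0.9, 0.5, -0.4]
gripper_force: 25.0
```

```bash
(python3 -m pendant '[0,0,0,0,0,-0.08,0.05,0,-0.0001,0,0,0,-0.08,0.05,0,0,0,0,0,-0.08,0.05,0,0,0,0,0,0,0.05,0,0,0,0,0,0,0.05]'; python3 -m pendant '[0,0,0,0,0,0,0.05,0,0,0,0,0,0,0.05]'; python3 -m pendant '[0,0,0,0,0,-0.06,0.05,0,-0.0001,0,0,0,-0.06,0.05,0,0,0,0,0,-0.06,0.05,0,0,0,0,0,0,0.05,0,0,0,0,0,0,0.05]'; python3 -m pendant '[0,0,0,0,0,0,0.05,0,0,0,0,0,0,0.05]')| egrep -v 'cl|wi'
```

```text
position: [0.5296, -0.1503, 0.1402]
ee_rot: [0.768, 3.046, 0.0]
force: [0.0, -1.6, 1.5]
gripper_force: 25.0
position: [0.5296, -0.1504, 0.1402]
ee_rot: [0.766, 3.047, -0.0]
force: [0.8, -1.3, 0.2]
gripper_force: 25.0
position: [0.5294, -0.1503, 0.1402]
ee_rot: [-0.49, -3.103, -0.0]
force: [0.8, -0.3, 0.8]
gripper_force: 25.0
position: [0.5295, -0.1503, 0.1402]
ee_rot: [-0.488, -3.103, -0.0]
force: [0.8, -0.2, -0.2]
gripper_force: 25.0
```

```bash
(python3 -m pendant '[0,0,0,0,0,-0.05,0.05,0,0,0,0,0,0,0.05,0,0,0,0,0,0,0.05]'; python3 -m pendant '[0,0,0,0,0,-0.05,0.05,0,0,0,0,0,0,0.05,0,0,0,0,0,0,0.05]'; python3 -m pendant '[0,0,0,0,0,-0.04,0.05,0,0,0,0,0,0,0.05,0,0,0,0,0,0,0.05]';  python3 -m pendant '[0,0,0,0,0,-0.04,0.05,0,0,0,0,0,0,0.05,0,0,0,0,0,0,0.05]')| egrep -v 'cl|wi|gr'
```

```text
position: [0.5296, -0.1504, 0.1402]
ee_rot: [0.412, 3.114, 0.0]
force: [0.4, -0.1, -0.4]
position: [0.5295, -0.1503, 0.1402]
ee_rot: [-0.334, -3.124, -0.0]
force: [0.0, 0.2, -0.6]
position: [0.5293, -0.1503, 0.14]
ee_rot: [-0.27, -3.129, -0.0]
force: [0.7, 0.4, -2.9]
position: [0.5295, -0.1504, 0.1402]
ee_rot: [0.207, 3.135, 0.0]
force: [0.7, -0.6, -3.8]
```

The vertical force fell back to the mass's weight alone, so the pocket is over the pin. I centre it slightly and lower it.

```bash
(python3 -m pendant '[0,0,0,0,0,-0.02,0.05,0,0,0.001,0,0,0,0.05,0,0,0,0,0,0,0.05,0,0,0,0,0,0,0.05]'; python3 -m pendant '[0,0,0.001,0,0,0,0.05,0,0,0,0,0,0,0.05,0,0,0,0,0,0,0.05]'; python3 -m pendant '[0,0,0.001,0,0,0,0.05,0,0,0,0,0,0,0.05,0,0,0,0,0,0,0.05]';  python3 -m pendant '[0,0,0.0008,0,0,0,0.05,0,0,0,0,0,0,0.05,0,0,0,0,0,0,0.05]';python3 -c "
from h import *
print(observe()['ft_torque'],observe()['joints'])")| egrep -v 'cl|wi|gr'
```

```text
position: [0.5295, -0.1504, 0.1392]
ee_rot: [-0.176, -3.137, -0.0]
force: [0.1, -0.4, -3.3]
position: [0.5295, -0.1504, 0.1382]
ee_rot: [-0.176, -3.137, -0.0]
force: [0.8, 0.1, -2.7]
position: [0.5296, -0.1504, 0.1373]
ee_rot: [0.176, 3.137, 0.0]
force: [-0.0, 0.2, -1.2]
position: [0.5296, -0.1504, 0.1365]
ee_rot: [0.176, 3.137, 0.0]
force: [-1.3, 0.5, 0.8]
[ 0.0235058   0.18751851 -0.06510433] [ 0.01597366  0.4247408   0.22101688  1.89065284 -0.12178892  0.83893293
  1.75843456]
```

```bash
python3 -m pendant '[0,0,0,0,0,0,0.064,0,0,0,0,0,0,0.068,0,0,0,0,0,0,0.076,0,0,0,0,0,0,0.085,0,0,0,0,0,0,0.085,0,0,0,0,0,0,0.085]' && python3 -m pendant '[0,0,-0.01,0,0,0,0.085,0,0,-0.02,0,0,0,0.085,0,0,-0.03,0,0,0,0.085,0,0,-0.04,0,0,0,0.085,0,0,-0.04,0,0,0,0.085,0.03,0,-0.03,0,0,0,0.085,0.06,0,0,0,0,0,0.085,0,0,0,0,0,0,0.085,0,0,0,0,0,0,0.085]'
python3 - <<'E'
from h import *
w=get_image('wrist');t=get_image('top');s=get_image('scene')
a=cv2.resize(s[190:290,270:370],(400,400),interpolation=cv2.INTER_CUBIC)
b=cv2.resize(w[:300,:],(400,214)); cc=cv2.resize(t[150:230,300:385],(197,186),interpolation=cv2.INTER_CUBIC)
r=np.zeros((400,400,3),np.uint8);r[:214]=b;r[214:,:197]=cc
cv2.imwrite('pics/fin.png',np.hstack([a,r])[:,:,::-1])
E
```

```text
clock: 24.48
position: [0.5295, -0.1504, 0.1364]
ee_rot: [0.176, 3.137, 0.0]
force: [0.4, 0.1, -0.1]
width: 0.93
gripper_force: 0.0
clock: 25.6
position: [0.4405, -0.1404, 0.3073]
ee_rot: [0.176, 3.135, 0.0]
force: [-0.2, -0.5, 0.0]
width: 0.924
gripper_force: 0.0
```

View pics/fin.png

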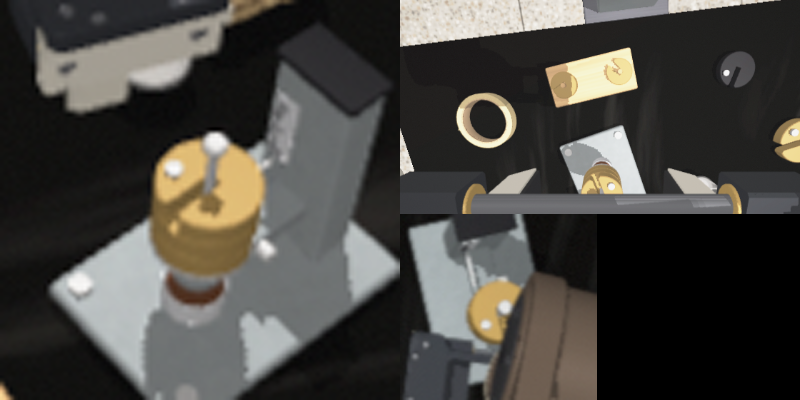

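The final view shows three masses stacked flat on the stem, with the new one's slot towards the open front at about (185,215). The gripper is clear of everything.

```bash
python3 -c "
from cell import *
print(sign_off())"
```

```text
the job is handed in; nothing more can be done
None
```

The slotted brass mass is on the load stand, flat over the locating pin with its slot towards the open front; the gripper was clear when I handed in at about 26 s, with no verdict returned, and it met only a brief side force of about 5 N while turning, most likely the slot's wall against the stem, which I relieved.

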